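# Gauge the oak frame and draw the matching staple cassette

### The job

Push the sprung gauge's cap down until its foot rests on the rail of the oak frame lying on the turntable, hold it there about half a second to read the frame's thickness, then let it spring back. If that frame is thinner than 25 mm, take the shallow (lower) staple cassette out of the dock, otherwise the deep (taller) one: pinch its two side catches together, lift it straight out and finish still holding it by the pinched catches, upright and still, about 10 cm above the dock. Leave the other cassette latched in its bay and everything else where it is.

Things in the scene. Friction and masses are not known exactly. Their poses are not given: they have to be found in the camera images.
- turntable: Grey cast-iron turntable, locked, fixed to the bench: disc 200 mm across, top face 30 mm above the bench; origin at its centre on the bench. On its +x side stands a column (124 mm from the centre, 114 mm high) whose arm reaches back over the disc (top of the arm 112 mm above the bench) and carries the gauge 48 mm from the centre along +x.
- gauge (a joint): downward travel of the gauge's plunger in m: 0 = sprung up, foot 50 mm above the disc; so part thickness = 0.050 - value (0.032 on the thin frame, 0.018 on the thick one); stop at 0.047; a spring lifts it (about 1 N at the top to 4 N at the bottom)
- gauge_cap (a point): centre of the top of the gauge's round black cap, 30 mm across, the highest point of the gauge, 160 mm above the bench when up; moves straight down when pushed
- gauge_foot (a point): centre of the underside of the gauge's round foot, 16 mm across, above the middle of one rail of the frame on the turntable
- thin_frame: Oak frame square, 126 x 126 mm outside, 30 mm wide rails around a 66 mm opening, 18 mm thick; origin centre of underside. It lies either on the turntable or on the riser
- thick_frame: Oak frame square of the same outline, 32 mm thick; origin centre of underside. It lies on whichever of turntable and riser the thin one does not
- riser: fixed plywood block 140 x 140 x 30 mm, carrying the frame that is not to be measured; origin centre of underside
- dock: Dark steel dock fixed to the bench, 214 mm long (x), 70 mm wide (y), 30 mm high; origin centre of underside. Two identical bays, centred 55 mm either side of the origin along its x, each hold one cassette lengthwise along the dock's x. Each bay is 63 mm long; lips 22 to 30 mm above the bench leave a 46 mm wide mouth.
- shallow_cassette: The shallow (lower) staple cassette: aluminium body 60 (x) x 20 (y) x 66 mm, grey end blocks 34 mm wide; origin centre of underside, z up. It stands in either bay of the dock, lengthwise, underside 6 mm and top 72 mm above the bench; about 0.144 kg. A black catch plate on each long side (+y, -y) latches it: it lifts only 3 mm until both are squeezed in. The cassettes differ only in height.
- deep_cassette: The deep (taller) staple cassette: aluminium body 60 (x) x 20 (y) x 94 mm, grey end blocks 34 mm wide; origin centre of underside, z up. It stands in either bay of the dock, lengthwise, underside 6 mm and top 100 mm above the bench; about 0.184 kg. A black catch plate on each long side (+y, -y) latches it: it lifts only 3 mm until both are squeezed in. The cassettes differ only in height.
- shallow_cassette_grip (a point): point midway between the two black catch plates of the shallow cassette, 49 mm above its underside: pinch here along its y. The plates' finger faces are 28 mm long (x), 28 to 62 mm above the underside, 56 mm apart at rest and 40 mm fully squeezed; the squeeze also carries the cassette
- deep_cassette_grip (a point): point midway between the two black catch plates of the deep cassette, 63 mm above its underside: pinch here along its y. The plates' finger faces are 28 mm long (x), 28 to 90 mm above the underside, 56 mm apart at rest and 40 mm fully squeezed; the squeeze also carries the cassette
- shallow_catch_left (a joint): inward travel of the shallow cassette's catch on its +y side, in m: 0 sprung out (tooth hooked under the bay lip), free of the lip above 0.004, 0.008 fully squeezed in; spring 1.6 N at 0, 5.2 N at 0.008
- shallow_catch_right (a joint): inward travel of the shallow cassette's catch on its -y side, in m: 0 sprung out (tooth hooked under the bay lip), free of the lip above 0.004, 0.008 fully squeezed in; spring 1.6 N at 0, 5.2 N at 0.008
- deep_catch_left (a joint): inward travel of the deep cassette's catch on its +y side, in m: 0 sprung out (tooth hooked under the bay lip), free of the lip above 0.004, 0.008 fully squeezed in; spring 1.6 N at 0, 5.2 N at 0.008
- deep_catch_right (a joint): inward travel of the deep cassette's catch on its -y side, in m: 0 sprung out (tooth hooked under the bay lip), free of the lip above 0.004, 0.008 fully squeezed in; spring 1.6 N at 0, 5.2 N at 0.008
- easel_back: brass hinged easel back lying flat, 110 x 56 x 12 mm; origin centre of underside; a bystander
- cork_pad_a: cork bumper pad, 32 mm across, 12 mm high; origin centre of underside; a bystander
- cork_pad_b: second cork bumper pad, same size; a bystander
- staple_tacker: blue steel staple tacker, 135 x 26 x 75 mm; origin centre of underside; a bystander
- mat_cutter: green plastic mat cutter, 140 x 60 x 54 mm; origin centre of underside; a bystander
- wax_tin: closed round tin, 68 mm across, 50 mm high; origin centre of underside; a bystander
There are look-alikes about, which are no part of the job. Leave any blue or purple look-alike of the thick_frame alone.

How it is judged (in metres and radians):
On the way, in this order (a step that is already met when the one before it is completed fails the run):
1. the gauge's foot is pressed down onto the frame on the turntable and rests there (((horizontal distance between thin_frame and turntable below 0.05 m and value of joint gauge between 0.03 and 0.035 m) or (horizontal distance between thick_frame and turntable below 0.05 m and value of joint gauge between 0.016 and 0.021 m))), for 0.3 s.
2. the gauge is let spring back up (value of joint gauge below 0.005 m), for 0.1 s.
3. the matching cassette is lifted out of its bay (((horizontal distance between thin_frame and turntable below 0.05 m and height (world z) of shallow_cassette above 0.05 m) or (horizontal distance between thick_frame and turntable below 0.05 m and height (world z) of deep_cassette above 0.05 m))), for 0.1 s.
At the end, for the whole second after the job is handed in: The matching cassette is held by the fingers, underside over 70 mm above the bench, within 0.4 rad of upright, under 0.05 m/s, off the dock, both catches squeezed over 4 mm; the other cassette moved under 15 mm; gauge back up (under 5 mm) (((horizontal distance between thin_frame and turntable below 0.05 m and height (world z) of shallow_cassette above 0.07 m and angle between shallow_cassette's own z axis and vertical below 0.4 rad and linear speed of shallow_cassette below 0.05 m/s and contact force between shallow_cassette and the fingers above 2 N and contact force between shallow_cassette and dock below 0.1 N and value of joint each of shallow_catch_left, shallow_catch_right above 0.004 m and distance of deep_cassette from where it was at the start of the episode below 0.015 m) or (horizontal distance between thick_frame and turntable below 0.05 m and height (world z) of deep_cassette above 0.07 m and angle between deep_cassette's own z axis and vertical below 0.4 rad and linear speed of deep_cassette below 0.05 m/s and contact force between deep_cassette and the fingers above 2 N and contact force between deep_cassette and dock below 0.1 N and value of joint each of deep_catch_left, deep_catch_right above 0.004 m and distance of shallow_cassette from where it was at the start of the episode below 0.015 m)) and value of joint gauge below 0.005 m); the arm keeps its last pose, push and grip.
It fails at once if the wrong cassette is drawn (moved over 15 mm) ((horizontal distance between thin_frame and turntable below 0.05 m and distance of deep_cassette from where it was at the start of the episode above 0.015 m) or (horizontal distance between thick_frame and turntable below 0.05 m and distance of shallow_cassette from where it was at the start of the episode above 0.015 m)).
It fails at once if a frame is shifted over 25 mm (distance of any of thin_frame, thick_frame from where it was at the start of the episode above 0.025 m).
It fails at once if a bystander is shifted over 30 mm (distance of any of easel_back, cork_pad_a, cork_pad_b, staple_tacker, mat_cutter, wax_tin from where it was at the start of the episode above 0.03 m).
It also fails if it takes over 54 s, if anything falls off the work surface, if the arm or the gripper's body presses on something with over 40 N, if the wrist force passes 120 N, or if a joint passes its speed limit or range.

### The arm

A 6-joint arm with a two-finger parallel gripper is mounted at the origin on the work surface. World frame = base frame: x ahead of the robot, y to its left, z up, the work surface at z = 0. Lengths are in m, angles in degrees, forces in N, time in s.
With the tool pointing down it reaches from about 0.375 to 0.975 m from the base axis. Payload 3.8 kg.
Tool frame: the origin (TCP) lies on the centre line of the jaws, within the pads' length; the fingertips stand 8 mm ahead of it and the grasp point (between the pads) lies 11 mm behind it; z points along the fingers, y is the line along which they close (so a half turn about z gives the same grasp; the last joint's range is limited). The gripper opens to 88 mm and grips with 3 to 60 N. Pads are 18 mm wide; open, the fingers measure 123 mm over their backs; the gripper's body (75 mm by 187 mm) begins 45 mm behind the grasp point.
Start: joints at [74.49, 15.12, 91.902, -0, 72.978, -2.114], TCP at [0.156, 0.657, 0.247] pointing down, gripper open.
Joint ranges: [-150.88, 150.88], [-54.13, 125.18], [17.81, 147.31], [-75.09, 255.09], [0, 152.58], [-146.25, 146.25]. Speed limits (degrees/s): [147.25, 147.25, 180, 180, 180, 180].

### API

Orientations are given as [roll, pitch, yaw] about the fixed x, y, z axes, in that order (R = Rz(yaw) Ry(pitch) Rx(roll)).
In Python, from bench import readout, viewer, env, models gives the robot as it stands.
- The arm moves only by the tool creep_tool, called after "Call:" as a command line: name --argument value ..., lists and objects as JSON in quotes. Schema: {"type":"object","properties":{"segments":{"type":"array","items":{"type":"object","properties":{"tx":{"type":"number"},"ty":{"type":"number"},"tz":{"type":"number"},"twist":{"type":"number"}},"additionalProperties":false},"minItems":1,"maxItems":8},"jaw":{"type":"number"},"only":{"type":"string"},"quiet":{"type":"boolean"},"lines":{"type":"string"}},"required":["segments"],"additionalProperties":false}. segments is a list of rows, 1 to 8 of them, each an object with the fields tx, ty, tz (the shift in m), twist (a turn about the tool's z in degrees); a field left out counts as zero; each row shifts and turns the commanded pose from where the row before left it, along the tool's axes as they then stand; what a row does not reach is not made up. A row lasts 1/12 s, in which the tool goes at most 0.0417 m and 7.16 degrees, less where a joint would pass 70% of its speed; a pose out of reach is approached as far as the arm can. jaw is the finger opening in m, set as the call begins (left out keeps the last). The fingers move at their own pace and stop on an object; the grip force is fixed at half the most. Time passes only in rows, so rows that do not move let the fingers close. The tool returns the time, the measured TCP pose, the force, the opening and the grip force at its end. only (a regular expression) keeps the lines of the reply that match it, lines (a string "A,B") keeps lines A to B, and quiet returns only ok. Input that does not fit is refused with a message, and nothing moves.
- readout.get_obs(): the state, without advancing time (a new reading comes with each control period).
- viewer.read_camera(name): name is "scene" or "top" or "wrist"; returns a dict with "color" (480x640x3 uint8, red, green, blue), "z_map" (480x640 float32, m along the optical axis (not along the pixel's ray), 0 where there is no reading), "camera_matrix" (3x3 intrinsics, pixels), "world_from_camera" (4x4, takes a point from camera to world coordinates). Camera axes: x right, y up, looking along -z (the intrinsics and any distortion apply to the point x, -y, -z); pixel columns grow to the right and rows downward; lengths in m; the calibration is good to about 2 mm. A picture is of the moment at which its call begins.
- env.job_done(): hands the job in; it is judged then, once.
Trained networks look in a picture, given as the dict that the camera call returned (one of the last four; its "shot" number tells which), for a name from the list of things; names that differ only in an ending like _2 or _b are one class to them, and where a whole thing is asked for, a point or a joint stands for the part that bears it (a point fixed in the world has none). Each returns a list of dicts, best first, with "p" (0 to 1); they miss things now and then, are a little off and sometimes report something else, mostly with a low value. They report only what shows in the picture. A call takes as long as a camera call. They do not tell look-alikes from the thing itself.
- models.spot_in(picture, label): "bbox" ([left, top, right, bottom] in pixels, round what is visible of it).
- models.cut_out(picture, label): "pixels" (480x640 bool, what is visible of it) and "bbox" ([left, top, right, bottom] in pixels, round what is visible of it).
The state is a dict: "time_s": time; "joint_positions": joint angles; "qvel": joint speeds; "effort": joint torques, N m; "tool_pos": TCP position; "tool_rot": TCP orientation; "ft_force": force on the tool from outside, world axes, zero at the start; "ft_torque": the same for the moment, N m; "width": finger opening in m; "finger_force": force on a finger pad.
Only numpy, scipy, OpenCV 4.12 (cv2) and the standard library are available. Lean on these libraries where they do the work, as an engineer would, in place of code of your own. Each camera call takes 0.05 s, during which the arm holds its last target. There are 200 camera calls.

## Working session

There is one attempt and no reset: what is moved stays moved. The work goes in short steps, Python scripts to look and compute and a tool call to move; the robot and the scene stay as the last step left them, time stands still between calls to the robot, and variables do not carry over. Pictures are saved under pics/ and viewed, at most 10 in all, crops included, and the job is handed in when it is done.

```bash
mkdir -p pics
```

Create h.py:
```python
import numpy as np, cv2
from bench import readout, viewer, env, models
def cloud(p):
    z=p["z_map"];K=p["camera_matrix"];T=p["world_from_camera"]
    v,u=np.mgrid[0:480,0:640]
    P=np.stack([(u-K[0,2])/K[0,0]*z,-(v-K[1,2])/K[1,1]*z,-z,np.ones_like(z)],-1)
    W=(P@T.T)[...,:3]; W[z==0]=np.nan
    return W
def save(p,n): cv2.imwrite("pics/"+n,cv2.cvtColor(p["color"],cv2.COLOR_RGB2BGR))
```

Create m.py:
```python
from h import *
np.set_printoptions(precision=3,suppress=True)
for c in ["top","scene"]:
    p=viewer.read_camera(c); save(p,c+"1.png"); W=cloud(p); np.save(c+".npy",W)
    for n in ["turntable","gauge_cap","thin_frame","thick_frame","riser","dock","shallow_cassette","deep_cassette"]:
        for d in models.cut_out(p,n)[:3]:
            if d["p"]<.15: continue
            q=W[d["pixels"]]; q=q[~np.isnan(q[:,0])]
            if len(q)==0: continue
            zt=np.percentile(q[:,2],97); t=q[q[:,2]>zt-.006]
            print(c,n,round(d["p"],2),np.array(d["bbox"]).round(),"med",np.median(q,0),"ztop",zt.round(3),"topmid",(t[:,:2].min(0)+t[:,:2].max(0))/2,"ext",np.ptp(t[:,:2],axis=0))
```

```bash
python3 m.py
```

```text
top turntable 0.61 [197. 266. 231. 353.] med [0.507 0.246 0.03 ] ztop 0.036 topmid [0.506 0.256] ext [0.216 0.079]
top turntable 0.58 [379. 248. 455. 342.] med [ 0.516 -0.25   0.03 ] ztop 0.158 topmid [ 0.551 -0.256] ext [0.028 0.028]
top thin_frame 0.72 [394. 279. 440. 328.] med [ 0.497 -0.252  0.047] ztop 0.053 topmid [ 0.503 -0.258] ext [0.13  0.131]
top thin_frame 0.47 [498. 252. 527. 306.] med [ 0.561 -0.49   0.063] ztop 0.079 topmid [ 0.56  -0.495] ext [0.114 0.029]
top thick_frame 0.9 [169. 173. 237. 244.] med [0.765 0.286 0.031] ztop 0.038 topmid [0.767 0.286] ext [0.166 0.165]
top thick_frame 0.85 [280. 146. 338. 204.] med [0.841 0.009 0.031] ztop 0.038 topmid [0.843 0.01 ] ext [0.151 0.153]
top thick_frame 0.85 [404. 169. 467. 226.] med [ 0.775 -0.319  0.031] ztop 0.037 topmid [ 0.779 -0.321] ext [0.14  0.141]
top riser 0.86 [282. 225. 336. 280.] med [0.644 0.015 0.03 ] ztop 0.036 topmid [0.639 0.016] ext [0.134 0.149]
top riser 0.58 [421. 276. 434. 285.] med [ 0.55  -0.255  0.16 ] ztop 0.164 topmid [ 0.55  -0.256] ext [0.026 0.028]
top shallow_cassette 0.9 [203. 272. 226. 
[... 941 characters left out ...]
e 0.69 [291. 239. 348. 291.] med [0.646 0.027 0.06 ] ztop 0.067 topmid [0.643 0.021] ext [0.134 0.133]
scene riser 0.74 [288. 255. 348. 300.] med [0.657 0.034 0.027] ztop 0.035 topmid [0.653 0.017] ext [0.137 0.15 ]
scene dock 0.9 [365. 295. 444. 339.] med [0.509 0.28  0.028] ztop 0.035 topmid [0.505 0.258] ext [0.216 0.085]
scene shallow_cassette 0.86 [376. 298. 406. 328.] med [0.564 0.261 0.065] ztop 0.075 topmid [0.558 0.256] ext [0.061 0.054]
scene shallow_cassette 0.31 [355. 222. 390. 244.] med [ 0.425 -0.028  0.005] ztop 0.014 topmid [ 0.425 -0.025] ext [0.103 0.057]
scene deep_cassette 0.58 [414. 280. 439. 309.] med [0.457 0.27  0.087] ztop 0.104 topmid [0.449 0.262] ext [0.061 0.049]
```

View pics/top1.png

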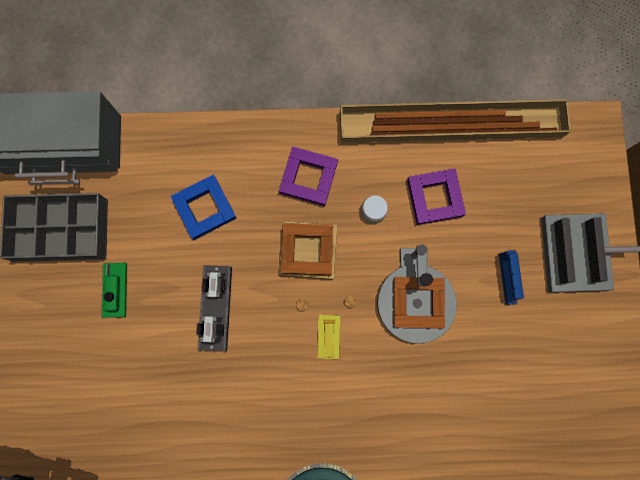

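Run:
```python
from h import *
a=cv2.imread("pics/top1.png")[225:365,180:460]
cv2.imwrite("pics/c1.png",cv2.resize(a,None,fx=2.8,fy=2.8,interpolation=2))
a=cv2.imread("pics/scene1.png")[150:350,265:465]
cv2.imwrite("pics/c2.png",cv2.resize(a,None,fx=3,fy=3,interpolation=2))
for c in["top","scene"]:
    W=np.load(c+".npy");W=W[~np.isnan(W[...,0])]
    for n,x,y,z0,z1 in[("gauge",.55,-.255,.145,.175),("shal",.56,.255,.055,.09),("deep",.45,.258,.085,.12),("deepblock",.45,.258,.098,.12),("dock",.505,.256,.024,.034)]:
        R=.05 if n!="dock" else .13
        q=W[(abs(W[:,0]-x)<R)&(abs(W[:,1]-y)<R)&(W[:,2]>z0)&(W[:,2]<z1)]
        if len(q)<4: print(c,n,len(q));continue
        r=cv2.minAreaRect((q[:,:2]*1000).astype(np.float32))
        print(c,n,len(q),np.round(r[0],1),np.round(r[1],1),round(r[2],1),"z",np.median(q[:,2]).round(4),np.percentile(q[:,2],95).round(4), "mean",q[:,:2].mean(0).round(4))
```

```text
top gauge 130 [ 549.8 -255.6] [27.6 27.9] 43.4 z 0.1598 0.1641 mean [ 0.5499 -0.2555]
top shal 374 [560.4 252.8] [56.6 59.6] 86.3 z 0.0698 0.0762 mean [0.56   0.2518]
top deep 405 [451.1 260.2] [56.3 59.5] 87.0 z 0.0982 0.1043 mean [0.4511 0.2593]
top deepblock 209 [449.6 258.8] [52.7 60.1] 46.6 z 0.1009 0.1056 mean [0.4515 0.2591]
top dock 1137 [506.3 256.7] [ 71.6 214.1] 86.1 z 0.0298 0.0334 mean [0.5047 0.2542]
scene gauge 68 [ 548.2 -253.7] [28.7 30.3] 37.9 z 0.1591 0.1638 mean [ 0.5476 -0.2527]
scene shal 355 [558.4 252.8] [59.6 62.3] 87.8 z 0.0686 0.075 mean [0.5599 0.2556]
scene deep 337 [448.1 261.3] [60.1 63.8] 86.4 z 0.0966 0.1036 mean [0.4505 0.2632]
scene deepblock 140 [448.5 262.3] [61.1 47.3] 20.3 z 0.1004 0.1045 mean [0.4501 0.2626]
scene dock 753 [503.6 257.6] [ 73.  217.6] 85.9 z 0.0293 0.033 mean [0.5178 0.2657]
```

View pics/c2.png

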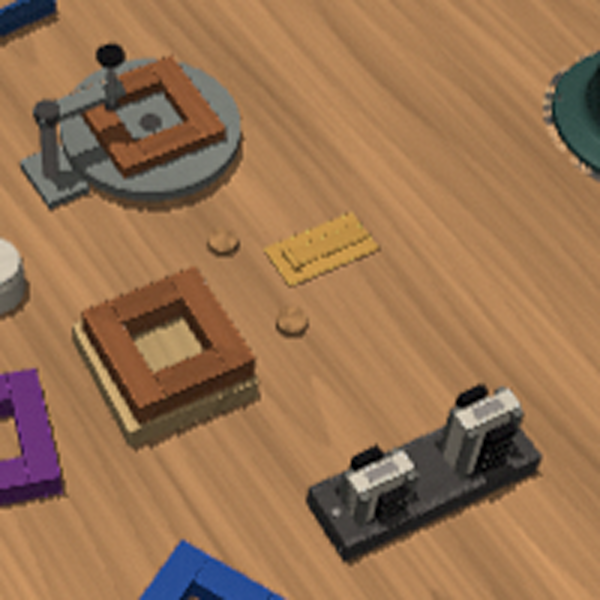

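Oak frames: one lies on the turntable (top px 420,303; crop 155,115, looks thin, under the black cap), the other on the riser (308,250; crop 165,345, taller). The blue one (203,207) and the purple ones (308,176 and 436,196) are look-alikes. In the dock the lower cassette is at px 214,285 (x≈0.56) and the taller one at 209,329 (x≈0.45).

Create s.py:
```python
from h import *
from scipy.spatial.transform import Rotation as R
import sys
np.set_printoptions(precision=4,suppress=True)
o=readout.get_obs(); r=R.from_euler("xyz",o["tool_rot"],degrees=True)
print(o["time_s"],o["tool_pos"],o["tool_rot"],o["ft_force"],o["width"],o["finger_force"])
if len(sys.argv)>3:
    t=np.array(list(map(float,sys.argv[1:4])));print("delta tool",r.inv().apply(t-np.array(o["tool_pos"])))
else: print(r.as_matrix())
```

```bash
python3 s.py
```

```text
0.9 [0.1564 0.6566 0.2467] [179.9974   0.0016 166.6053] [ 0.2083 -0.3298 -0.431 ] 0.0878784109983989 0.0
[[-0.9728  0.2317  0.    ]
 [ 0.2317  0.9728  0.    ]
 [-0.      0.     -1.    ]]
```

Call:
creep_tool --segments '[{"tx":-0.025, "ty":-0.028, "twist":-4.7}, {"tx":-0.027, "ty":-0.028, "twist":-4.7}, {"tx":-0.027, "ty":-0.028}, {"tx":-0.027, "ty":-0.028}, {"tx":-0.027, "ty":-0.028}, {"tx":-0.027, "ty":-0.028}, {"tx":-0.027, "ty":-0.028}, {"tx":-0.027, "ty":-0.028}]' --jaw 0

```text
time_s: 1.57
tool_pos: [0.3474, 0.4115, 0.247]
tool_rot: [180.0, 0.0, 176.0]
ft_force: [1.2, 0.9, -0.3]
width: 0.0364
finger_force: 0.0
```

Call:
creep_tool --segments '[{"tx":-0.025, "ty":-0.03}, {"tx":-0.025, "ty":-0.03}, {"tx":-0.025, "ty":-0.03}, {"tx":-0.025, "ty":-0.03}, {"tx":-0.025, "ty":-0.03}, {"tx":-0.025, "ty":-0.03}, {"tx":-0.025, "ty":-0.03}, {"tx":-0.02, "ty":-0.03}]'

```text
time_s: 2.23
tool_pos: [0.5258, 0.1581, 0.2471]
tool_rot: [180.0, 0.1, 176.0]
ft_force: [0.2, 0.1, -0.0]
width: 0.0
finger_force: 0.0
```

```bash
python3 s.py .549 -.2545 .2
```

```text
2.2333 [0.5258 0.1581 0.2471] [179.9838   0.0749 175.9797] [ 0.2232  0.0686 -0.0134] 9.731867028030987e-07 0.0
delta tool [-0.052  -0.4099  0.0471]
```

Call:
creep_tool --segments '[{"tx":-0.006, "ty":-0.04}, {"tx":-0.006, "ty":-0.04}, {"tx":-0.006, "ty":-0.04}, {"tx":-0.006, "ty":-0.04}, {"tx":-0.006, "ty":-0.04}, {"tx":-0.006, "ty":-0.04}, {"tx":-0.006, "ty":-0.04}, {"tx":-0.006, "ty":-0.04}]'

```text
time_s: 2.9
tool_pos: [0.5498, -0.1647, 0.2471]
tool_rot: [-180.0, 0.0, 176.0]
ft_force: [0.6, 0.2, 0.5]
width: 0.0006
finger_force: 0.0
```

Call:
creep_tool --segments '[{"tx":-0.004, "ty":-0.04, "tz":0.01}, {"ty":-0.04, "tz":0.01}, {"ty":-0.01, "tz":0.01}, {"tz":0.015}, {}]'

```text
time_s: 3.32
tool_pos: [0.5456, -0.2527, 0.1982]
tool_rot: [179.9, -0.3, 175.9]
ft_force: [0.6, 1.2, -1.3]
width: 0.0006
finger_force: 0.0
```

```bash
python3 s.py .549 -.2545 .18
```

Run:
```python
from h import *
p=viewer.read_camera("scene"); save(p,"s2.png")
a=p["color"][90:240,240:390,::-1]; cv2.imwrite("pics/c3.png",cv2.resize(a,None,fx=4,fy=4,interpolation=2))
```

```text
3.3167 [ 0.5456 -0.2527  0.1982] [179.8521  -0.2952 175.8744] [ 0.5679  1.1553 -1.2992] 0.0006417951818171848 0.0
delta tool [-0.0036 -0.0016  0.0182]
```

View pics/c3.png

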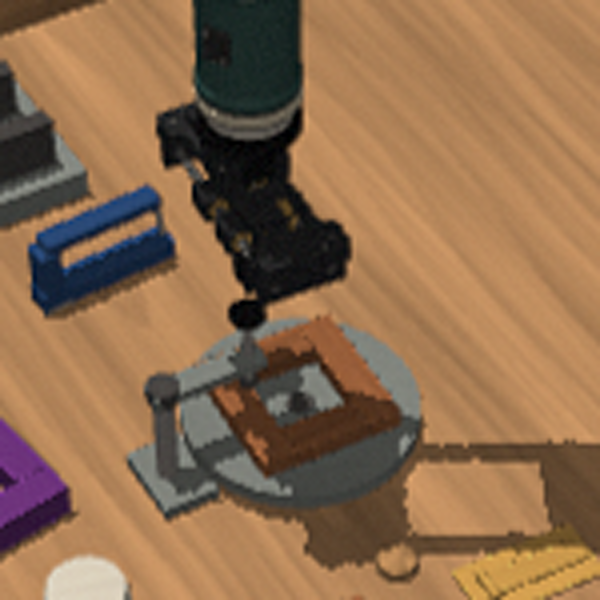

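The cap (crop 247,313) sits directly below the closed gripper. Descending to contact.

Call:
creep_tool --segments '[{"tx":-0.0036, "ty":-0.0016, "tz":0.01}, {"tz":0.01}, {"tz":0.005}, {}]'

```text
time_s: 3.7
tool_pos: [0.5504, -0.2533, 0.175]
tool_rot: [179.9, -0.1, 176.1]
ft_force: [-0.3, -0.1, 0.6]
width: 0.0007
finger_force: 0.0
```

Call:
creep_tool --segments '[{"tz":0.006}, {"tz":0.006}, {"tz":0.005}, {}, {}]'

```text
time_s: 4.12
tool_pos: [0.5511, -0.2543, 0.1595]
tool_rot: [180.0, -0.0, 176.0]
ft_force: [0.1, 1.7, 1.4]
width: 0.0004
finger_force: 0.7
```

```bash
python3 s.py .549 -.2545 .136
```

```text
4.1167 [ 0.5511 -0.2543  0.1595] [179.9741  -0.0247 176.006 ] [0.1186 1.653  1.4351] 0.00040639685669272235 0.6624381034635007
delta tool [ 0.002  -0.0004  0.0235]
```

Call:
creep_tool --segments '[{"tz":0.007}, {"tz":0.007}, {"tz":0.006}, {}, {}]'

```text
time_s: 4.53
tool_pos: [0.551, -0.2546, 0.1393]
tool_rot: [180.0, -0.0, 176.0]
ft_force: [1.6, -0.6, 3.0]
width: 0.0009
finger_force: 1.3
```

Call:
creep_tool --segments '[{"tz":0.001}, {"tz":0.001}, {}]'

```text
time_s: 4.78
tool_pos: [0.551, -0.2545, 0.1377]
tool_rot: [-180.0, -0.0, 176.0]
ft_force: [0.1, 0.1, 2.2]
width: 0.0008
finger_force: 1.3
```

Call:
creep_tool --segments '[{"tz":0.001}, {"tz":0.001}, {}]'

```text
time_s: 5.03
tool_pos: [0.5511, -0.2545, 0.1364]
tool_rot: [-180.0, -0.0, 176.0]
ft_force: [-1.4, 0.0, 5.6]
width: 0.0008
finger_force: 3.1
```

Call:
creep_tool --segments '[{"tz":0.001}, {}, {}]'

```text
time_s: 5.28
tool_pos: [0.5511, -0.2546, 0.1364]
tool_rot: [-180.0, 0.0, 176.0]
ft_force: [-3.1, 2.2, 10.5]
width: 0.0003
finger_force: 5.3
```

Call:
creep_tool --segments '[{"tz":0.0005}, {}, {}, {}, {}, {}, {}, {}]'

```text
time_s: 5.95
tool_pos: [0.5512, -0.2546, 0.1364]
tool_rot: [-180.0, 0.0, 176.0]
ft_force: [-4.9, 2.0, 12.5]
width: 0.0003
finger_force: 6.4
```

Run:
```python
from h import *
p=viewer.read_camera("scene"); 
a=p["color"][130:230,260:360,::-1]; cv2.imwrite("pics/c4.png",cv2.resize(a,None,fx=6,fy=6,interpolation=2))
```

```text
(no output)
```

View pics/c4.png

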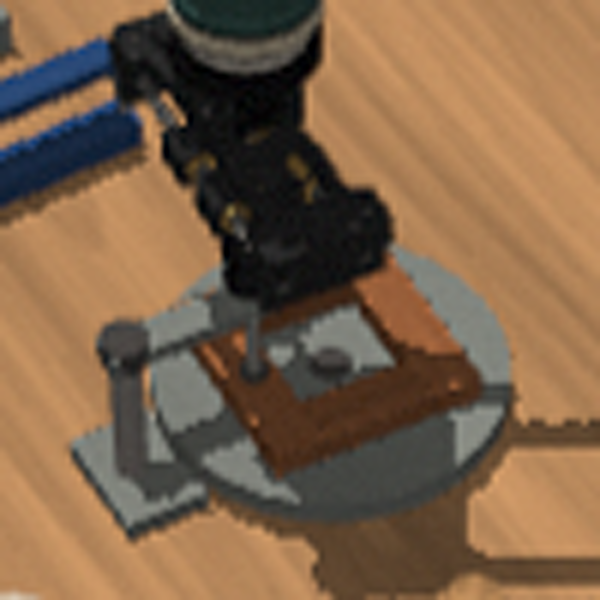

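The foot (crop 257,370) rests on the rail. The stop is firm at TCP z 0.1364, so the tip is at 0.128 and the travel is about 32 mm. That makes the frame 18 mm thick, so I need the shallow cassette (top px 214,285, x≈0.56). Releasing and moving to it.

Call:
creep_tool --segments '[{"tz":-0.01}, {"tz":-0.015}, {"tz":-0.025}, {"tz":-0.03}, {"tz":-0.03}, {}, {}]'

```text
time_s: 6.58
tool_pos: [0.5523, -0.2552, 0.2467]
tool_rot: [-179.9, 0.2, 176.0]
ft_force: [-0.5, -1.0, -0.7]
width: 0.0004
finger_force: 0.0
```

Call:
creep_tool --segments '[{"ty":0.04}, {"ty":0.04}, {"ty":0.04}, {"ty":0.04}, {"ty":0.04}, {"ty":0.04}, {"ty":0.04}, {"ty":0.04}]' --jaw 0.088

```text
time_s: 7.25
tool_pos: [0.5719, 0.0665, 0.2419]
tool_rot: [-180.0, -0.2, 176.0]
ft_force: [0.1, -0.1, 0.8]
width: 0.0517
finger_force: 0.0
```

```bash
python3 s.py .56 .253 .2
```

```text
7.25 [0.5719 0.0665 0.2419] [-179.9657   -0.2086  175.9981] [ 0.1053 -0.1498  0.7785] 0.05168307572903267 0.0
delta tool [0.0247 0.1853 0.0419]
```

Call:
creep_tool --segments '[{"tx":0.005, "ty":0.04}, {"tx":0.005, "ty":0.04}, {"tx":0.005, "ty":0.04}, {"tx":0.005, "ty":0.035}, {"tx":0.004, "ty":0.03}, {}, {}, {}]'

```text
time_s: 7.92
tool_pos: [0.5615, 0.2502, 0.2424]
tool_rot: [-179.9, -0.2, 176.0]
ft_force: [0.4, -1.2, -0.3]
width: 0.0881
finger_force: 0.0
```

```bash
python3 s.py .56 .253 .2
```

Create w.py:
```python
from h import *
W=cloud(viewer.read_camera("scene")); q=W[(np.hypot(W[...,0]-.549,W[...,1]+.2545)<.02)]; print("cap z",np.nanmax(q[:,2]))
p=viewer.read_camera("wrist"); W=cloud(p); save(p,"w1.png")
for n in ["shallow_cassette","deep_cassette","dock"]:
    for d in models.cut_out(p,n)[:2]:
        q=W[d["pixels"]]; q=q[~np.isnan(q[:,0])]
        print(n,round(d["p"],2),np.round(d["bbox"]))
        for a,b in((-.006,.006),(-.045,-.006)):
            zt=np.percentile(q[:,2],95); t=q[(q[:,2]>zt+a)&(q[:,2]<zt+b)]
            r=cv2.minAreaRect((t[:,:2]*1000).astype(np.float32)); print("  z",zt.round(4),np.median(t[:,2]).round(4),np.round(r[0],1),np.round(r[1],1),round(r[2],1),t.mean(0).round(4))
```

```bash
python3 w.py
```

```text
7.9167 [0.5615 0.2502 0.2424] [-179.8811   -0.1532  176.0405] [ 0.3783 -1.2198 -0.2932] 0.08809611951307965 0.0
delta tool [0.0016 0.0028 0.0424]
cap z 0.16505134911789776
shallow_cassette 0.94 [283. 174. 352. 256.]
  z 0.0746 0.073 [561.5 251. ] [55.8 60.3] 86.6 [0.5605 0.251  0.0721]
  z 0.0746 0.0526 [562.1 247.1] [64.8 71.1] 37.6 [0.552  0.2512 0.0517]
deep_cassette 0.97 [280.  20. 363. 119.]
  z 0.1027 0.1011 [451.5 258.5] [55.9 59.4] 86.1 [0.4508 0.2585 0.1003]
  z 0.1027 0.0898 [451.9 258.6] [56.1 59.5] 88.3 [0.4483 0.2606 0.0849]
dock 0.87 [277.   9. 363. 261.]
  z 0.0328 0.0316 [506.5 254.7] [ 70.2 214.5] 86.1 [0.5002 0.2548 0.0316]
  z 0.0328 0.0076 [507.7 252.5] [ 71.6 184.4] 79.1 [0.4976 0.2543 0.0085]
```

View pics/w1.png

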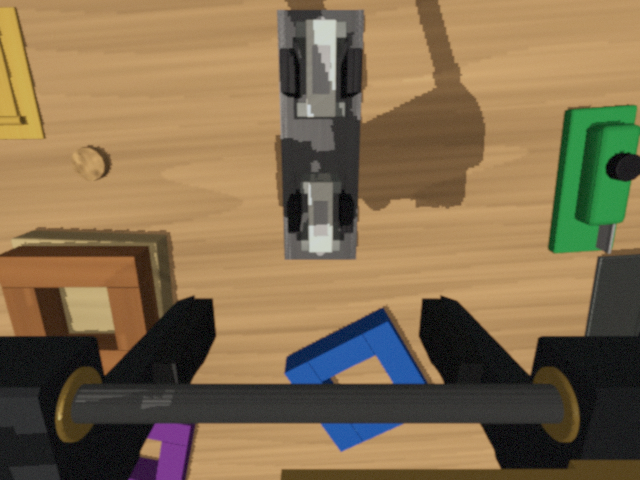

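The wrist picture shows the lower cassette at px 318,215 (top z≈0.073) and the taller one at 320,68 (0.101). It is centred at (0.561, 0.252) and the yaw already fits. The cap is back up. Descending.

Call:
creep_tool --segments '[{"tx":0.0005, "ty":0.0018, "tz":0.03}, {"tz":0.035}, {"tz":0.035}, {"tz":0.03}, {}, {}]'

```text
time_s: 8.67
tool_pos: [0.5607, 0.2514, 0.1125]
tool_rot: [-179.9, -0.2, 175.9]
ft_force: [1.5, 0.3, 0.1]
width: 0.0878
finger_force: 0.0
```

```bash
python3 s.py .561 .252 .046
```

```text
8.6667 [0.5607 0.2514 0.1125] [-179.8811   -0.2349  175.9428] [1.4577 0.2859 0.0711] 0.08781521095859933 0.0
delta tool [-0.0006  0.0008  0.0665]
```

Call:
creep_tool --segments '[{"ty":0.0006, "tz":0.015}, {"tz":0.02}, {"tz":0.018}, {"tz":0.013}, {}, {}, {}]'

```text
time_s: 9.25
tool_pos: [0.5636, 0.2538, 0.0502]
tool_rot: [179.9, 0.2, 176.0]
ft_force: [0.5, -1.2, 0.9]
width: 0.0878
finger_force: 0.0
```

Call:
creep_tool --segments '[{}, {}, {}, {}, {}, {}, {}, {}]' --jaw 0.03

```text
time_s: 9.92
tool_pos: [0.5624, 0.2532, 0.049]
tool_rot: [-180.0, 0.0, 176.0]
ft_force: [-4.7, -3.1, 9.4]
width: 0.0372
finger_force: 30.2
```

```bash
python3 s.py .561 .252 .046
```

```text
9.9167 [0.5624 0.2532 0.049 ] [-179.9836    0.0265  176.0176] [-4.6943 -3.0682  9.4251] 0.037202937424855656 30.206358432769775
delta tool [ 0.0013 -0.0013  0.003 ]
```

Both catches are squeezed (opening 37 mm, 30 N). Lifting straight up.

Call:
creep_tool --segments '[{"tz":-0.004}, {"tz":-0.006}, {"tz":-0.008}, {"tz":-0.01}, {"tz":-0.01}, {}, {}]'

```text
time_s: 10.5
tool_pos: [0.5631, 0.2538, 0.0878]
tool_rot: [179.9, 0.1, 176.0]
ft_force: [-0.9, -0.2, -1.7]
width: 0.0373
finger_force: 30.0
```

Call:
creep_tool --segments '[{"tz":-0.01}, {"tz":-0.012}, {"tz":-0.012}, {"tz":-0.012}, {"tz":-0.01}, {"tz":-0.01}, {}, {}]'

```text
time_s: 11.17
tool_pos: [0.5627, 0.2536, 0.1534]
tool_rot: [179.9, 0.1, 176.0]
ft_force: [-0.7, 0.2, -1.4]
width: 0.0371
finger_force: 30.0
```

Run:
```python
from h import *
p=viewer.read_camera("scene"); 
a=p["color"][220:370,330:480,::-1]; cv2.imwrite("pics/c5.png",cv2.resize(a,None,fx=4,fy=4,interpolation=2))
```

```text
(no output)
```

View pics/c5.png

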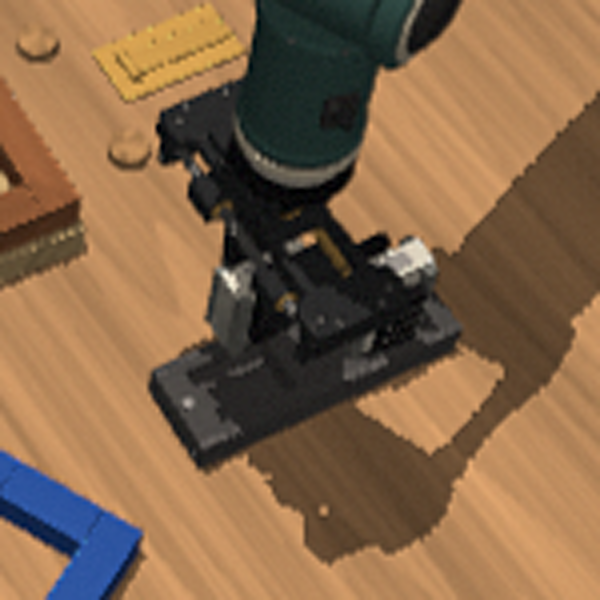

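The cassette is in the fingers (crop 232,300), upright and clear of the dock; the taller one (crop 405,290) is still in its bay. Raising it 2 cm more, settling, then handing in.

Call:
creep_tool --segments '[{"tz":-0.01}, {"tz":-0.01}, {}, {}, {}, {}, {}, {}]'

```text
time_s: 11.88
tool_pos: [0.5618, 0.2533, 0.1717]
tool_rot: [-180.0, -0.0, 176.0]
ft_force: [0.2, -0.7, -1.2]
width: 0.037
finger_force: 30.0
```

```bash
python3 -c "
from bench import env
print(env.job_done())"
```

```text
the job is handed in; nothing more can be done
None
```

The gauge read about 18 mm (the thin frame) and sprang back, so I drew the shallow cassette; it was held still and upright by its pinched catches about 10 cm above the dock when I handed the job in, but no verdict was returned.

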